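# Clear the test plate and hold the coating gauge on its mark

## Robot

A 6-joint arm with a two-finger parallel gripper is mounted at the origin on a cart in front of the work surface, level with it; the furniture and walls round the work are solid. World frame = base frame: x ahead of the robot, y to its left, z up, the work surface at z = 0. Lengths are in m, angles in rad, forces in N, time in s.
With the tool pointing down it reaches from about 0.4 to 0.825 m from the base axis. Payload 7 kg.
Tool frame: the origin (TCP) lies on the centre line of the jaws, within the pads' length; the fingertips stand 22 mm ahead of it and the grasp point (between the pads) lies 3 mm ahead of it; z points along the fingers, y is the line along which they close (so a half turn about z gives the same grasp; the last joint's range is limited). The gripper opens to 88 mm and grips with 3 to 60 N. Pads are 19 mm wide; open, the fingers measure 130 mm over their backs; the gripper's body (78 mm by 193 mm) begins 47 mm behind the grasp point.
Start: joints at [1.403, 0.359, 0.012, 0, -1.224, -0.288], TCP at [0.297, 0.606, 0.249] pointing down, gripper open.
Joint ranges: [-3.07, 3.07], [-1.43, 2.12], [-1.02, 1.25], [-3.03, 1.67], [-3.05, -0], [-3.03, 3.03]. Speed limits (rad/s): [2.39, 2.39, 3.01, 3.14, 3.14, 3.14].

## Interface

Orientations are given as a unit quaternion [w, x, y, z].
In Python, from station import readout, cams, order gives the robot as it stands. The module is installed in compiled form; this text tells all that it offers.
- The arm moves only by the tool drive_tool, never from a script. Its argument "plan" is a list of rows, each a list of 7 numbers: the shift along the tool's x, y, z in mm, then the turn, a rotation vector about the tool's x, y, z in rad, then the opening, from 0 (shut) to 1 (fully open). In form: [[x, y, z, wx, wy, wz, jaw], ...]. A call has exactly 5 rows; each row shifts and turns the commanded pose from where the row before left it, along the tool's axes as they then stand; what a row does not reach is not made up. A row lasts 1/12 s, in which the tool goes at most 41.7 mm and 7.16 degrees, less where a joint would pass 70% of its speed; a pose out of reach is approached as far as the arm can. A call is refused whole if a number of a shift passes 41.7 or a number of a turn 0.125, either way. A call with a gripper value outside its range is refused whole. The fingers move at their own pace and stop on an object; the grip force is fixed at half the most. Time passes only in rows, so rows that do not move let the fingers close, or fill a call up. It gives the time, the measured TCP pose, the force, the opening and the grip force at its end, in the units of the state.
- readout.sense(): the state, without advancing time (a new reading comes with each control period).
- cams.snapshot(name): name is "scene" or "top"; returns a dict with "img" (480x640x3 uint8, red, green, blue), "vertical_fov" (degrees; the focal length in pixels is half the picture's height over the tangent of half this angle, whatever the lens; pixels are square), "cx", "cy" (the principal point, pixels), "dist" ([k1, k2, p1, p2, k3] as OpenCV has them; the pictures are not rectified), "extrinsics" (4x4, takes a point from world to camera coordinates). Camera axes: x right, y down, z forward; pixel columns grow to the right and rows downward; lengths in m; the calibration is good to about 2 mm. A picture is of the moment at which its call begins. There is no depth.
- order.hand_in(): hands the job in; it is judged then, once.
The state is a dict: "time": time; "joint_positions": joint angles; "qd": joint speeds; "tau": joint torques, N m; "position": TCP position; "eef_rot": TCP orientation; "wrist_force": force on the tool from outside, world axes, zero at the start; "moment": the same for the moment, N m; "opening": opening from 0.0 (shut) to 1.0 (fully open); "finger_force": force on a finger pad.
Only numpy, scipy, OpenCV 4.12 (cv2) and the standard library are available. Lean on these libraries where they do the work, as an engineer would, in place of code of your own. Each camera call takes 0.05 s, during which the arm holds its last target. There are 200 camera calls.

## Task

Use the red scraper block, not the fingers, to sweep the three metal offcuts off the blue plate onto the bench, then stand the scraper upright on the bench again. Take the orange coating gauge out of its grey holder and gently press its brass foot on the plate inside the white ring, the gauge upright and the line on its top parallel to the white line on the plate (either way round), until the sprung foot is about half way in. Finish holding the gauge pressed there, and leave the green jar and the yellow fuse box where they are.

Things in the scene. Friction and masses are not known exactly. Their poses are not given: they have to be found in the camera images.
- plate: fixed blue painted plate, 150 (its x) x 110 (its y) x 20 mm high, level on the bench; origin at the centre of its underside, z up, so its upper face is at z = 20 mm
- mark_spot (a point): centre of the white mark printed flat on the plate's upper face (20 mm above the bench): a ring of 28 mm inner diameter with a dot in the middle and a straight white line 86 mm long through it, interrupted inside the ring; x axis along the line, z up. The offcuts may cover it at first
- brass_mid (a point): middle of a loose brass hexagonal offcut, about 17 mm across and 10 mm high, lying on the plate
- copper_mid (a point): middle of a loose copper block offcut, 18 x 12 x 9 mm, lying on the plate
- steel_mid (a point): middle (5 mm above its underside) of a loose steel angle offcut, 20 x 14 x 13 mm, lying on the plate
- scraper_grip (a point): grip point in the middle of the scraper's handle, 60 mm above its underside; axes of the scraper
- scraper: loose red scraper block, 0.25 kg, standing on the bench; origin at the centre of its underside, z up. Lower block 36 (x) x 100 (y) x 28 mm high with a black rubber sole; handle on top 22 (x) x 70 (y) mm, from 28 to 85 mm height: grip it across x from above, push it along x
- holder: fixed grey holder block, 70 x 70 x 60 mm high, with an upright hole of 31 mm diameter through its middle in which the gauge's nose hangs (gauge top then 160 mm above the bench); origin at the centre of its underside. A soldering iron in its stand, up to 145 mm high, stands behind and to the left of it; a fixed teal bench vice, 86 mm high, stands between here and the plate: carry things well over these
- gauge_grip (a point): grip point in the middle of the gauge's orange body, 110 mm above the underside of its free foot, 35 mm below the gauge's top; axes of the gauge
- gauge: loose orange coating gauge, 0.16 kg, 145 mm high, upright in the holder; origin at the underside of its free foot, z up. Orange body 36 (x) x 24 (y) mm from 50 to 145 mm height, gripped across y; black flange, 44 mm diameter, 45 to 50 mm, resting on the holder; steel nose, 24 mm diameter, 15 to 45 mm; below it the foot. The black line on top runs along x. Lift it straight up by 60 mm or more
- gauge_tip (a point): centre of the underside of the gauge's sprung brass foot, 12 mm diameter, which sticks 15 mm out of the nose when free
- gauge_foot (a joint): how far the sprung foot is pushed into the gauge: 0 free, 0.012 m fully in; about 1.8 N starts it moving and 7.2 N pushes it fully in (450 N/m), so half way, 0.006 m, is 4.5 N
- green_jar: loose green jar with white lid, 54 mm diameter, 40 mm high, a bystander; origin at the centre of its underside
- fuse_box: loose small yellow box, 40 x 55 x 18 mm, a bystander; origin at the centre of its underside
- offcut_brass: the loose brass hexagonal offcut as a body; origin at the centre of its underside as it first lies
- offcut_copper: the loose copper block offcut as a body; origin at the centre of its underside as it first lies
- offcut_steel: the loose steel angle offcut as a body; origin at the centre of its underside as it first lies

How it is judged:
By the outcome, as a careful person would: the job done as asked, in the order asked, and still so for the second after the job is handed in, while the arm keeps its last pose, push and grip.
It also fails if it takes over 72 s, if anything falls off the work surface, if the arm or the gripper's body presses on something with over 40 N, if the wrist force passes 120 N, or if a joint passes its speed limit or range.

## Working session

There is one attempt and no reset: what is moved stays moved. The work goes in short steps, Python scripts to look and compute and a tool call to move; the robot and the scene stay as the last step left them, time stands still between calls to the robot, and variables do not carry over. Pictures are saved under pics/ and viewed, at most 10 in all, crops included, and the job is handed in when it is done.

Besides the shell and the picture viewer there is one more tool, called after "Emit:" by a JSON object that holds its "method" and its "body". drive_tool: Moves the arm, as the interface text tells. Its arguments: {"type":"object","properties":{"plan":{"type":"array","items":{"type":"array","items":{"type":"number"}}}},"required":["plan"]}

```bash
mkdir -p pics; python3 - <<'E'
from station import readout,cams
import cv2,numpy as np
np.set_printoptions(precision=4,suppress=True)
s=readout.sense();print({k:np.round(v,4) for k,v in s.items()})
for n in("scene","top"):
    c=cams.snapshot(n);cv2.imwrite(f"pics/{n}0.png",c["img"][:,:,::-1]);print(n,c["vertical_fov"],c["cx"],c["cy"],c["dist"]);print(np.array(c["extrinsics"]))
E
```

```text
{'time': np.float64(0.0), 'joint_positions': array([ 1.4031,  0.3594,  0.0111, -0.0004, -1.2241, -0.2881]), 'qd': array([ 0.0006,  0.    ,  0.0013, -0.0012, -0.0004, -0.0009]), 'tau': array([  0.0014, -58.2724,  29.305 ,   6.997 ,   0.0071,  -0.0002]), 'position': array([0.2969, 0.6057, 0.2476]), 'eef_rot': array([ 0.0008,  0.9741, -0.226 , -0.0001]), 'wrist_force': array([0.3402, 0.4924, 0.5059]), 'moment': array([-0.0361,  0.0003,  0.0196]), 'finger_force': np.float64(0.0), 'opening': np.float64(0.9988)}
scene 49.939752075527004 318.22326263011 240.5535736439261 [-0.1  0.   0.   0.   0. ]
[[ 0.4642 -0.8857  0.0002 -0.1529]
 [-0.5259 -0.2758 -0.8046  0.3728]
 [ 0.7127  0.3734 -0.5938  0.6902]
 [ 0.      0.      0.      1.    ]]
top 44.76142163032302 316.8412239180116 225.55012237456728 [0.0591 0.     0.     0.     0.    ]
[[-0.0215 -0.9994 -0.0284  0.1022]
 [-0.9897  0.0252 -0.1406  0.5042]
 [ 0.1413  0.0251 -0.9897  1.2549]
 [ 0.      0.      0.      1.    ]]
```

View pics/scene0.png

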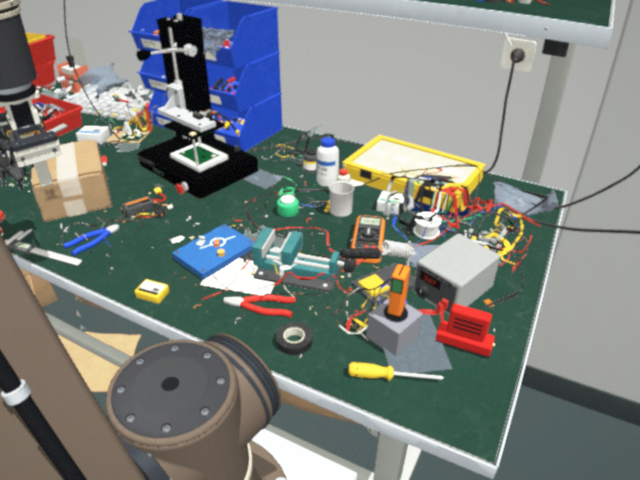

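View pics/top0.png

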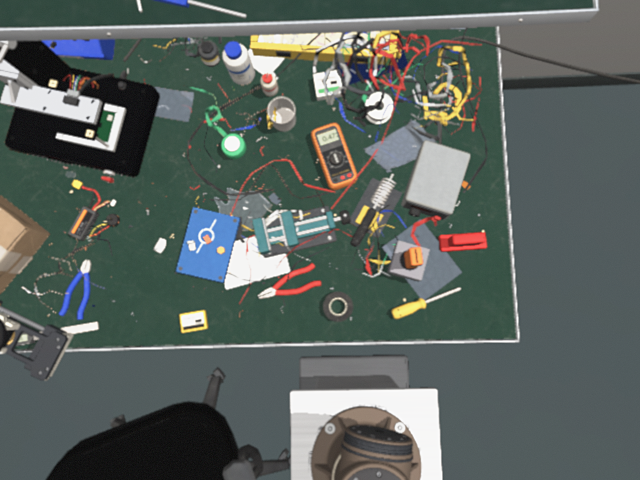

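```bash
python3 - <<'E'
import cv2,numpy as np
t=cv2.imread("pics/top0.png");s=cv2.imread("pics/scene0.png")
def crop(i,x,y,w,h,k):
    o=cv2.resize(i[y:y+h,x:x+w],None,fx=k,fy=k,interpolation=cv2.INTER_CUBIC)
    for a in range(0,w,10):
        cv2.line(o,(a*k,0),(a*k,6 if (a+x)%50 else 14),(255,255,255),1)
    for a in range(0,h,10):
        cv2.line(o,(0,a*k),(6 if (a+y)%50 else 14,a*k),(255,255,255),1)
    return o
cv2.imwrite("pics/a.png",np.hstack([crop(t,170,200,80,90,5),np.pad(crop(s,165,215,100,90,4),((0,90),(0,0),(0,0)))]))
cv2.imwrite("pics/b.png",np.hstack([crop(t,380,220,120,90,3),np.pad(crop(s,365,260,140,95,3),((0,0),(0,0),(0,0)))[:270]]))
a=cv2.imread("pics/b.png");cv2.imwrite("pics/b.png",a)
E
```

```text
(no output)
```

View pics/a.png

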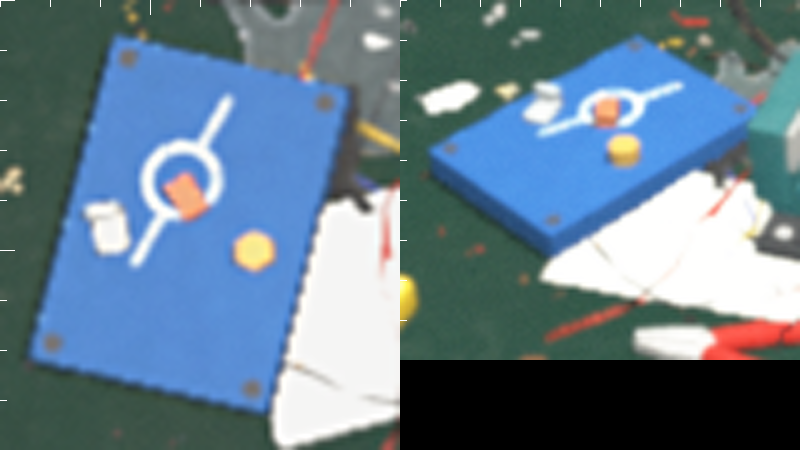

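View pics/b.png

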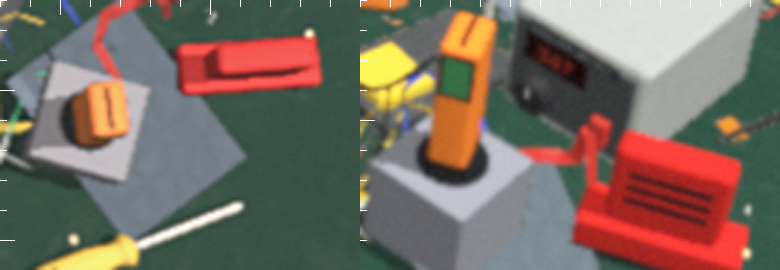

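```bash
cat > lib.py <<'E'
import cv2,numpy as np
from station import readout,cams
from scipy.optimize import least_squares
from scipy.spatial.transform import Rotation as R
np.set_printoptions(precision=4,suppress=True)
CAL={n:(lambda c:(np.array([[240/np.tan(np.radians(c["vertical_fov"]/2)),0,c["cx"]],[0,240/np.tan(np.radians(c["vertical_fov"]/2)),c["cy"]],[0,0,1]]),np.array(c["dist"],float),np.array(c["extrinsics"])))(c) for n in("scene","top") for c in [cams.snapshot(n)]}
def proj(n,P):
    K,d,E=CAL[n];return cv2.projectPoints(np.array(P,float).reshape(-1,3),cv2.Rodrigues(E[:3,:3])[0],E[:3,3],K,d)[0][:,0]
def ray(n,p):
    K,d,E=CAL[n];u=cv2.undistortPoints(np.array([[p]],float),K,d)[0,0]
    return -E[:3,:3].T@E[:3,3],E[:3,:3].T@np.array([*u,1])
def onz(n,p,z):
    o,v=ray(n,p);return (o+v*(z-o[2])/v[2])
def tri(ps,pt):
    return least_squares(lambda X:np.r_[(proj("scene",X)-ps).ravel(),(proj("top",X)-pt).ravel()],[.5,0,.05]).x
def fit(obs,x0,fz=True):  # obs: (cam, model xyz, pixel); fit x,y,yaw,z
    f=lambda q:np.concatenate([(proj(n,R.from_euler('z',q[2]).apply(m)+[q[0],q[1],q[3]])-p).ravel() for n,m,p in obs])
    r=least_squares(f,x0);return r.x,np.abs(r.fun).max()
def crop(i,x,y,w,h,k):
    o=cv2.resize(i[y:y+h,x:x+w],None,fx=k,fy=k,interpolation=cv2.INTER_CUBIC)
    for a in range(w):
        if (a+x)%10==0:cv2.line(o,(a*k,0),(a*k,6 if (a+x)%50 else 14),(255,255,255),1)
    for a in range(h):
        if (a+y)%10==0:cv2.line(o,(0,a*k),(6 if (a+y)%50 else 14,a*k),(255,255,255),1)
    return o
def stack(l,f):
    w=max(o.shape[1] for o in l);cv2.imwrite(f,np.vstack([np.pad(o,((0,0),(0,w-o.shape[1]),(0,0))) for o in l]))
E
python3 - <<'E'
from lib import *
t=cv2.imread("pics/top0.png");s=cv2.imread("pics/scene0.png")
stack([np.hstack([crop(t,388,237,50,36,8),crop(t,437,225,50,36,8)]),np.hstack([crop(s,370,260,80,60,5),crop(s,432,296,80,60,5)])],"pics/c.png")
A,B,C,D=(193,207.2),(240.4,217.4),(223.6,282.4),(176,271.6)
print([onz("top",p,.02) for p in(A,B,C,D)])
x,y=.075,.055
for z in [.02]:
  print(fit([("top",[x,y,z],A),("top",[x,-y,z],B),("top",[-x,-y,z],C),("top",[-x,y,z],D),("scene",[x,y,z],(224.5,224.2)),("scene",[-x,y,z],(172.5,253)),("scene",[-x,-y,z],(203,275))],[.5,.2,.2,0]))
print("ring",tri((218.2,242),(206.4,236)),"ends",tri((235.7,236.5),(215.8,219.6)),tri((200,248.2),(196.8,252.8)))
print([onz("top",p,.02) for p in((206.4,236),(215.8,219.6),(196.8,252.8))])
print("steel,copper,brass",onz("top",(191.6,245.6),.03),onz("top",(207.2,239.4),.029),onz("top",(221,250.2),.03))
print("jar",onz("top",(233,146),.04),"fuse",onz("top",(193.5,321.5),.018))
print("vice box",[onz("top",p,.08) for p in((255,215),(255,250),(335,215),(335,245))])
E
```

```text
[array([0.558 , 0.3703, 0.02  ]), array([0.5319, 0.2629, 0.02  ]), array([0.3867, 0.3006, 0.02  ]), array([0.4133, 0.4068, 0.02  ])]
(array([ 0.4726,  0.3353, -0.2478, -0.0008]), np.float64(0.3145066310617324))
ring [0.4914 0.3389 0.022 ] ends [0.5286 0.3179 0.0204] [0.4538 0.3605 0.0222]
[array([0.4915, 0.3396, 0.02  ]), array([0.5283, 0.3185, 0.02  ]), array([0.4541, 0.3608, 0.02  ])]
steel,copper,brass [0.4695 0.3702 0.03  ] [0.4826 0.3358 0.029 ] [0.4576 0.3047 0.03  ]
jar [0.6924 0.2758 0.04  ] fuse [0.3027 0.367  0.018 ]
vice box [array([0.5266, 0.2219, 0.08  ]), array([0.451 , 0.2224, 0.08  ]), array([0.5222, 0.0498, 0.08  ]), array([0.4575, 0.0515, 0.08  ])]
```

View pics/c.png

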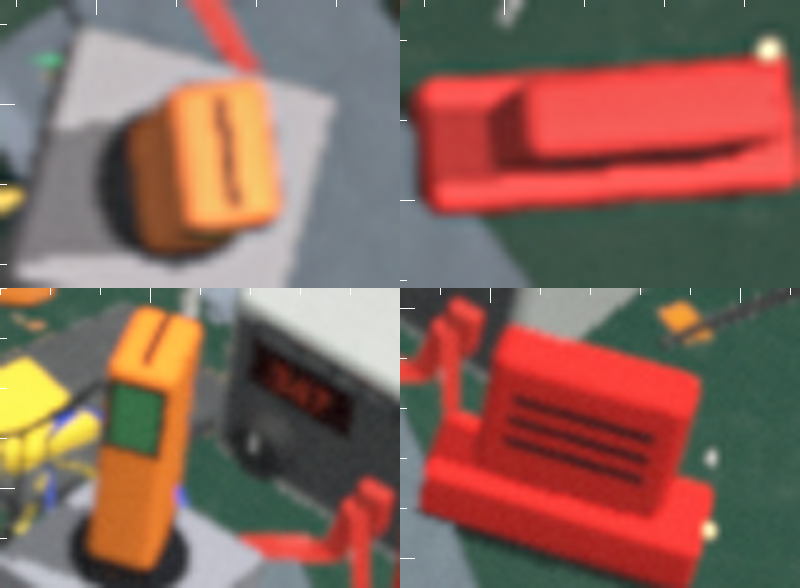

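```bash
python3 - <<'E'
from lib import *
# scraper model: left=+y, back=+x
h=.085;b=.028
o=[("top",[.011,.035,h],(452.9,235.2)),("top",[.011,-.035,h],(484.75,233)),("top",[-.011,-.035,h],(485.5,242.1)),("top",[-.011,.035,h],(453.2,244.4)),
("top",[.018,.05,b],(439.75,235)),("top",[-.018,.05,b],(441,251.25)),("top",[-.018,-.05,b],(486.4,248.4)),
("scene",[.011,.035,h],(454.4,303.4)),("scene",[.011,-.035,h],(492,313.4)),("scene",[-.011,.035,h],(451.4,312.8)),("scene",[-.011,-.035,h],(490,320.8)),
("scene",[-.018,.05,b],(437,334.4)),("scene",[-.018,-.05,b],(491,347.4)),("scene",[.018,-.05,b],(494.6,335.4)),("scene",[-.018,-.05,0],(489.6,356))]
x,e=fit(o,[.5,-.2,0,0]);print("scraper",x,e)
for n,m,p in o:print(n,m,(proj(n,R.from_euler('z',x[2]).apply(m)+[x[0],x[1],x[3]])-p)[0].round(1))
h=.160;g=[("top",[.018,.012,h],(410.5,248.25)),("top",[.018,-.012,h],(421.1,247.25)),("top",[-.018,-.012,h],(423,264.5)),("top",[-.018,.012,h],(412,266)),
("scene",[.018,.012,h],(398,264)),("scene",[.018,-.012,h],(410.6,267.4)),("scene",[-.018,-.012,h],(405.6,278)),("scene",[-.018,.012,h],(392.4,274))]
x,e=fit(g,[.5,-.2,0,0]);print("gauge",x,e)
for n,m,p in g:print(n,m,(proj(n,R.from_euler('z',x[2]).apply(m)+[x[0],x[1],x[3]])-p)[0].round(1))
print("line",onz("top",(415.5,249.25),.16),onz("top",(417.6,262.6),.16))
print("holder",[onz("top",p,.06) for p in((398.6,240.5),(429.9,249.5),(389.9,270.75))])
print("top gauge z=.16", onz("top",(416.7,256.4),.16))
s=readout.sense();q=s["eef_rot"];print(s["time"],R.from_quat([*q[1:],q[0]]).as_matrix())
E
```

```text
scraper [ 0.4642 -0.2299  0.0861  0.0005] 3.7080530737511026
top [0.011, 0.035, 0.085] [-1.5 -0.2]
top [0.011, -0.035, 0.085] [ 0.1 -1.7]
top [-0.011, -0.035, 0.085] [ 0.9 -0.4]
top [-0.011, 0.035, 0.085] [-0.3  0.9]
top [0.018, 0.05, 0.028] [-0.8  0.8]
top [-0.018, 0.05, 0.028] [0.3 0.7]
top [-0.018, -0.05, 0.028] [ 0.6 -1.4]
scene [0.011, 0.035, 0.085] [-1.4 -1. ]
scene [0.011, -0.035, 0.085] [ 0.7 -0.6]
scene [-0.011, 0.035, 0.085] [-0.9 -2.4]
scene [-0.011, -0.035, 0.085] [1.  0.4]
scene [-0.018, 0.05, 0.028] [-0.5 -0.8]
scene [-0.018, -0.05, 0.028] [1.3 1.8]
scene [0.018, -0.05, 0.028] [ 0.4 -0.2]
scene [-0.018, -0.05, 0] [-0.6  3.7]
gauge [ 0.422  -0.1082  0.0651  0.0022] 1.294727282311385
top [0.018, 0.012, 0.16] [-1.  -0.3]
top [0.018, -0.012, 0.16] [ 0.5 -0.4]
top [-0.018, -0.012, 0.16] [0.7 0.5]
top [-0.018, 0.012, 0.16] [-0.5  0.1]
scene [0.018, 0.012, 0.16] [-0.1 -1.3]
scene [0.018, -0.012, 0.16] [ 1.  -1.1]
scene [-0.018, -0.012, 0.16] [0.  1.1]
scene [-0.018, 0.012, 0.16] [-0.8  1.3]
line [ 0.4366 -0.107   0.16  ] [ 0.41   -0.1099  0.16  ]
holder [array([ 0.4661, -0.086 ,  0.06  ]), array([ 0.445, -0.152,  0.06 ]), array([ 0.4014, -0.0647,  0.06  ])]
top gauge z=.16 [ 0.4223 -0.1087  0.16  ]
0.3 [[ 0.8979 -0.4402 -0.0002]
 [-0.4402 -0.8979 -0.0005]
 [ 0.      0.0006 -1.    ]]
```

Emit:
{"method": "drive_tool", "body": {"plan": [[29.5,14.1,-4,0,0,0,1],[29.5,14.1,-4,0,0,0,1],[29.5,14.1,-4,0,0,0,1],[29.5,14.1,-4,0,0,0,1],[29.5,14.1,-4,0,0,0,1]]}}

```text
time: 0.72
position: [0.3991, 0.4765, 0.2687]
eef_rot: [0.0, 0.974, -0.226, -0.0]
wrist_force: [0.1, 0.3, 0.2]
opening: 1.001
finger_force: 0.0
```

Emit:
{"method": "drive_tool", "body": {"plan": [[29.5,14.1,-4,0,0,0,1],[29.5,14.1,-4,0,0,0,1],[29.5,14.1,-4,0,0,0,1],[29.5,14.1,-4,0,0,0,1],[29.5,14.1,-4,0,0,0,1]]}}

```text
time: 1.13
position: [0.5007, 0.3482, 0.289]
eef_rot: [-0.0, 0.974, -0.226, 0.0]
wrist_force: [0.0, -0.1, -0.6]
opening: 1.0
finger_force: 0.0
```

Emit:
{"method": "drive_tool", "body": {"plan": [[20,29.2,0,0,0,0,1],[20,29.2,0,0,0,0,1],[20,29.2,0,0,0,0,1],[20,29.2,0,0,0,0,1],[20,29.2,0,0,0,0,1]]}}

```text
time: 1.55
position: [0.5254, 0.1728, 0.2887]
eef_rot: [-0.0, 0.974, -0.226, 0.0]
wrist_force: [1.2, -0.0, -0.6]
opening: 0.997
finger_force: 0.0
```

Emit:
{"method": "drive_tool", "body": {"plan": [[20,29.2,0,0,0,0,1],[20,29.2,0,0,0,0,1],[20,29.2,0,0,0,0,1],[20,29.2,0,0,0,0,1],[20,29.2,0,0,0,0,1]]}}

```text
time: 1.97
position: [0.5509, -0.0023, 0.2889]
eef_rot: [-0.0, 0.974, -0.226, 0.0]
wrist_force: [-0.7, 0.8, 0.3]
opening: 0.998
finger_force: 0.0
```

Emit:
{"method": "drive_tool", "body": {"plan": [[0,0,0,0,0,0.1035,1],[0,0,0,0,0,0.1035,1],[0,0,0,0,0,0.1035,1],[0,0,0,0,0,0.1035,1],[0,0,0,0,0,0.1035,1]]}}

```text
time: 2.38
position: [0.5509, -0.0009, 0.2886]
eef_rot: [-0.0, 0.883, -0.47, -0.0]
wrist_force: [-1.3, 0.2, -0.3]
opening: 0.997
finger_force: 0.0
```

Emit:
{"method": "drive_tool", "body": {"plan": [[0,0,0,0,0,0.1035,1],[0,0,0,0,0,0.1035,1],[0,0,0,0,0,0.1035,1],[0,0,0,0,0,0.1035,1],[0,0,0,0,0,0.1035,1]]}}

```text
time: 2.8
position: [0.5509, -0.0006, 0.2886]
eef_rot: [-0.0, 0.733, -0.68, 0.0]
wrist_force: [0.5, -0.6, 0.2]
opening: 1.001
finger_force: 0.0
```

```bash
python3 - <<'E'
import pickle,lib
pickle.dump(lib.CAL,open("cal.pkl","wb"))
t=open("lib.py").read().split("\n")
t=[("import pickle;CAL=pickle.load(open('cal.pkl','rb'))" if l.startswith("CAL=") else l) for l in t]
t.append('''def go(x,y,z,yaw):  # offsets in present tool frame (mm), wz turn so that tool y axis line is at yaw
    s=readout.sense();q=s["eef_rot"];M=R.from_quat([*q[1:],q[0]]).as_matrix()
    a=np.arctan2(M[1,1],M[0,1]);d=(yaw-a+np.pi/2)%np.pi-np.pi/2
    print("t",round(s["time"],2),"pos",s["position"].round(4),"yaxis",round(a,3),"tilt",M[:2,2].round(3),"F",s["wrist_force"].round(2),"grip",round(float(s["finger_force"]),1),"open",round(float(s["opening"]),3))
    print("j",s["joint_positions"].round(2),"shift mm",(M.T@(np.array([x,y,z])-s["position"])*1e3).round(1),"wz",round(-d,3))
    M2=M@R.from_rotvec([0,0,-d]).as_matrix();print("shift after turn",(M2.T@(np.array([x,y,z])-s["position"])*1e3).round(1))''')
open("lib.py","w").write("\n".join(t)+"\n")
E
python3 -c "
from lib import *
go(.4642,-.2299,.18,.08)
print(tri((458.3,286.7),(458,213)),onz('top',(440,210),.09))"
```

```text
t 2.9 pos [ 0.5509 -0.0007  0.2886] yaxis -3.064 tilt [0. 0.] F [ 0.99 -0.26 -0.22] grip 0.0 open 1.0
j [ 0.35  0.13 -0.2  -0.   -1.24 -0.28] shift mm [221.8 104.3 108.6] wz -0.002
shift after turn [221.6 104.8 108.6]
[ 0.5139 -0.1991  0.0927] [ 0.5254 -0.1722  0.09  ]
```

Emit:
{"method": "drive_tool", "body": {"plan": [[22.2,10.4,0,0,0,0,0.5],[22.2,10.4,0,0,0,0,0.5],[22.2,10.4,0,0,0,0,0.5],[22.2,10.4,0,0,0,0,0.5],[22.2,10.4,0,0,0,0,0.5]]}}

```text
time: 3.32
position: [0.5075, -0.1163, 0.2887]
eef_rot: [-0.0, 0.736, -0.677, 0.0]
wrist_force: [0.7, -1.4, -0.3]
opening: 0.683
finger_force: 0.0
```

Emit:
{"method": "drive_tool", "body": {"plan": [[22.2,10.4,0,0,0,0,0.5],[22.2,10.4,0,0,0,0,0.5],[22.2,10.4,0,0,0,0,0.5],[22.2,10.4,0,0,0,0,0.5],[22.2,10.4,0,0,0,0,0.5]]}}

```text
time: 3.73
position: [0.4645, -0.2313, 0.2888]
eef_rot: [-0.0, 0.736, -0.677, 0.0]
wrist_force: [0.2, 0.6, -0.4]
opening: 0.499
finger_force: 0.0
```

Emit:
{"method": "drive_tool", "body": {"plan": [[0,0,30,0,0,0,0.5],[0,0,30,0,0,0,0.5],[0,0,30,0,0,0,0.5],[0,0,20,0,0,0,0.5],[0,0,0,0,0,0,0.5]]}}

```text
time: 4.15
position: [0.4623, -0.2297, 0.1744]
eef_rot: [0.002, 0.736, -0.677, -0.003]
wrist_force: [-0.5, 1.4, -0.4]
opening: 0.498
finger_force: 0.0
```

```bash
python3 -c "
from lib import *
go(.4642,-.2299,.063,.08)
t=cams.snapshot('top')['img'][:,:,::-1];s=cams.snapshot('scene')['img'][:,:,::-1]
stack([crop(t,420,200,100,60,5),crop(s,410,240,100,60,5)],'pics/d.png')"
```

```text
t 4.15 pos [ 0.4623 -0.2297  0.1744] yaxis -3.059 tilt [-0.007  0.002] F [-0.45  1.37 -0.45] grip 0.0 open 0.498
j [-0.08  0.17 -0.43 -0.   -0.98  0.16] shift mm [  0.6  -2.6 111.4] wz 0.002
shift after turn [  0.6  -2.6 111.4]
```

View pics/d.png

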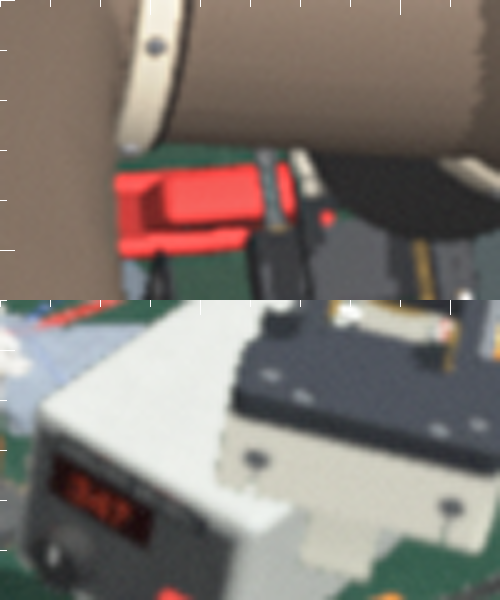

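Emit:
{"method": "drive_tool", "body": {"plan": [[0,0,20,0,0,0,0.5],[0,0,20,0,0,0,0.5],[0,0,10,0,0,0,0.5],[0,0,0,0,0,0,0.5],[0,0,0,0,0,0,0.5]]}}

```text
time: 4.67
position: [0.4658, -0.2304, 0.1297]
eef_rot: [-0.0, 0.735, -0.678, 0.0]
wrist_force: [0.9, -0.4, 0.4]
opening: 0.502
finger_force: 0.0
```

```bash
python3 -c "
from lib import *
go(.4642,-.2299,.063,.08)
t=cams.snapshot('top')['img'][:,:,::-1];s=cams.snapshot('scene')['img'][:,:,::-1]
stack([crop(t,420,210,100,60,5),crop(s,420,260,100,70,4)],'pics/e.png')"
```

```text
t 4.67 pos [ 0.4658 -0.2304  0.1297] yaxis -3.06 tilt [ 0.001 -0.001] F [ 0.92 -0.39  0.37] grip 0.0 open 0.502
j [-0.08  0.22 -0.49  0.   -0.86  0.16] shift mm [-0.6  1.6 66.7] wz 0.001
shift after turn [-0.6  1.6 66.7]
```

View pics/e.png

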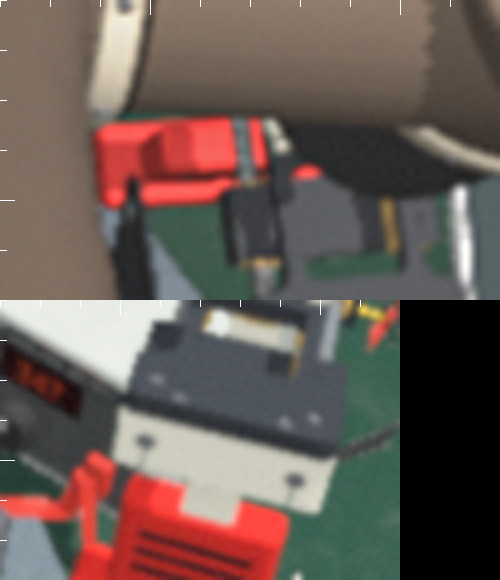

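Emit:
{"method": "drive_tool", "body": {"plan": [[0,1.5,15,0,0,0,0.5],[0,0,15,0,0,0,0.5],[0,0,15,0,0,0,0.5],[0,0,10,0,0,0,0.5],[0,0,0,0,0,0,0.5]]}}

```text
time: 5.18
position: [0.463, -0.2302, 0.0726]
eef_rot: [0.0, 0.735, -0.678, -0.001]
wrist_force: [-0.8, 0.1, 0.0]
opening: 0.501
finger_force: 0.0
```

Emit:
{"method": "drive_tool", "body": {"plan": [[0,0,6,0,0,0,0.5],[0,0,5,0,0,0,0.5],[0,0,0,0,0,0,0.5],[0,0,0,0,0,0,0],[0,0,0,0,0,0,0]]}}

```text
time: 5.6
position: [0.4639, -0.2304, 0.063]
eef_rot: [-0.0, 0.735, -0.678, 0.0]
wrist_force: [1.0, 0.4, -0.0]
opening: 0.401
finger_force: 0.0
```

Emit:
{"method": "drive_tool", "body": {"plan": [[0,0,0,0,0,0,0],[0,0,0,0,0,0,0],[0,0,0,0,0,0,0],[0,0,0,0,0,0,0],[0,0,0,0,0,0,0]]}}

```text
time: 6.02
position: [0.4642, -0.2304, 0.063]
eef_rot: [-0.0, 0.735, -0.678, 0.001]
wrist_force: [2.0, -0.4, 2.8]
opening: 0.248
finger_force: 29.9
```

Emit:
{"method": "drive_tool", "body": {"plan": [[0,0,0,0,0,0,0],[0,0,0,0,0,0,0],[0,0,0,0,0,0,0],[0,0,0,0,0,0,0],[0,0,0,0,0,0,0]]}}

```text
time: 6.43
position: [0.4642, -0.2304, 0.063]
eef_rot: [-0.0, 0.735, -0.678, 0.001]
wrist_force: [0.7, 0.3, 5.9]
opening: 0.25
finger_force: 29.9
```

Emit:
{"method": "drive_tool", "body": {"plan": [[0,0,-20,0,0,0,0],[0,0,-30,0,0,0,0],[0,0,-30,0,0,0,0],[0,0,-30,0,0,0,0],[0,0,-30,0,0,0,0]]}}

```text
time: 6.85
position: [0.462, -0.23, 0.2028]
eef_rot: [0.001, 0.735, -0.678, -0.001]
wrist_force: [1.2, -0.9, -3.2]
opening: 0.249
finger_force: 29.9
```

Emit:
{"method": "drive_tool", "body": {"plan": [[0,0,-30,0,0,0,0],[0,0,-30,0,0,0,0],[0,0,-20,0,0,0,0],[0,0,0,0,0,0,0],[0,0,0,0,0,0,0]]}}

```text
time: 7.27
position: [0.4631, -0.23, 0.2824]
eef_rot: [-0.0, 0.735, -0.678, -0.0]
wrist_force: [-0.6, -0.1, -4.1]
opening: 0.249
finger_force: 29.9
```

```bash
python3 -c "
from lib import *
go(.5211,.3230,.285,-.248)"
```

```text
t 7.27 pos [ 0.4631 -0.23    0.2824] yaxis -3.062 tilt [0.    0.001] F [-0.61 -0.07 -4.1 ] grip 29.9 open 0.249
j [-0.08  0.08 -0.28 -0.   -1.22  0.16] shift mm [-546.6 -101.8   -2.1] wz 0.328
shift after turn [-550.3   79.5   -2.1]
```

Emit:
{"method": "drive_tool", "body": {"plan": [[-27.3,-5.1,0,0,0,0,0],[-27.3,-5.1,0,0,0,0,0],[-27.3,-5.1,0,0,0,0,0],[-27.3,-5.1,0,0,0,0,0],[-27.3,-5.1,0,0,0,0,0]]}}

```text
time: 7.68
position: [0.4765, -0.091, 0.2801]
eef_rot: [0.002, 0.735, -0.679, -0.002]
wrist_force: [0.9, -0.0, -2.9]
opening: 0.251
finger_force: 30.0
```

Emit:
{"method": "drive_tool", "body": {"plan": [[-27.3,-5.1,0,0,0,0,0],[-27.3,-5.1,0,0,0,0,0],[-27.3,-5.1,0,0,0,0,0],[-27.3,-5.1,0,0,0,0,0],[-27.3,-5.1,0,0,0,0,0]]}}

```text
time: 8.1
position: [0.4911, 0.0469, 0.2801]
eef_rot: [0.002, 0.735, -0.678, -0.001]
wrist_force: [1.5, 0.5, -3.2]
opening: 0.252
finger_force: 30.0
```

Emit:
{"method": "drive_tool", "body": {"plan": [[-27.3,-5.1,0,0,0,0,0],[-27.3,-5.1,0,0,0,0,0],[-27.3,-5.1,0,0,0,0,0],[-27.3,-5.1,0,0,0,0,0],[-27.3,-5.1,0,0,0,0,0]]}}

```text
time: 8.52
position: [0.5057, 0.1847, 0.2799]
eef_rot: [0.002, 0.735, -0.678, -0.001]
wrist_force: [0.6, -0.4, -2.8]
opening: 0.25
finger_force: 30.0
```

Emit:
{"method": "drive_tool", "body": {"plan": [[-27.3,-5.1,0,0,0,0,0],[-27.3,-5.1,0,0,0,0,0],[-27.3,-5.1,0,0,0,0,0],[-27.3,-5.1,0,0,0,0,0],[-27.3,-5.1,0,0,0,0,0]]}}

```text
time: 8.93
position: [0.5204, 0.3227, 0.2795]
eef_rot: [0.003, 0.735, -0.678, -0.0]
wrist_force: [0.1, -0.2, -3.3]
opening: 0.249
finger_force: 30.0
```

Emit:
{"method": "drive_tool", "body": {"plan": [[0,0,0,0,0,0.082,0],[0,0,0,0,0,0.082,0],[0,0,0,0,0,0.082,0],[0,0,0,0,0,0.082,0],[0,0,0,0,0,0,0]]}}

```text
time: 9.35
position: [0.5205, 0.3214, 0.2795]
eef_rot: [-0.003, -0.613, 0.79, -0.0]
wrist_force: [0.5, 0.2, -3.6]
opening: 0.252
finger_force: 30.0
```

```bash
python3 -c "
from lib import *
go(.5211,.3230,.0838,-.248)"
```

```text
t 9.35 pos [0.5205 0.3214 0.2795] yaxis 2.89 tilt [-0.004 -0.003] F [ 0.47  0.21 -3.59] grip 30.0 open 0.252
j [ 0.87  0.24 -0.08 -0.   -1.25 -1.12] shift mm [ -2.5  -0.8 195.7] wz -0.004
shift after turn [ -2.5  -0.8 195.7]
```

Emit:
{"method": "drive_tool", "body": {"plan": [[-2.5,0,30,0,0,0,0],[0,0,35,0,0,0,0],[0,0,35,0,0,0,0],[0,0,35,0,0,0,0],[0,0,25,0,0,0,0]]}}

```text
time: 9.77
position: [0.5201, 0.3225, 0.1178]
eef_rot: [-0.003, -0.615, 0.788, -0.0]
wrist_force: [-0.2, 0.4, -3.0]
opening: 0.251
finger_force: 30.0
```

Emit:
{"method": "drive_tool", "body": {"plan": [[0,0,15,0,0,0,0],[0,0,5,0,0,0,0],[0,0,0,0,0,0,0],[0,0,0,0,0,0,0],[0,0,0,0,0,0,0]]}}

```text
time: 10.18
position: [0.5228, 0.325, 0.1037]
eef_rot: [0.001, -0.615, 0.789, 0.0]
wrist_force: [0.0, 0.0, -2.8]
opening: 0.251
finger_force: 30.0
```

```bash
python3 -c "
from lib import *
go(.5211,.3230,.0838,-.248)
t=cams.snapshot('top')['img'][:,:,::-1];s=cams.snapshot('scene')['img'][:,:,::-1]
stack([crop(t,150,180,120,110,3),crop(s,150,200,120,90,3)],'pics/f.png')"
```

```text
t 10.18 pos [0.5228 0.325  0.1037] yaxis 2.894 tilt [0.001 0.001] F [ 0.    0.02 -2.81] grip 30.0 open 0.251
j [ 0.87  0.39 -0.3   0.   -0.88 -1.12] shift mm [ 2.4  1.2 19.9] wz 0.001
shift after turn [ 2.4  1.2 19.9]
```

View pics/f.png

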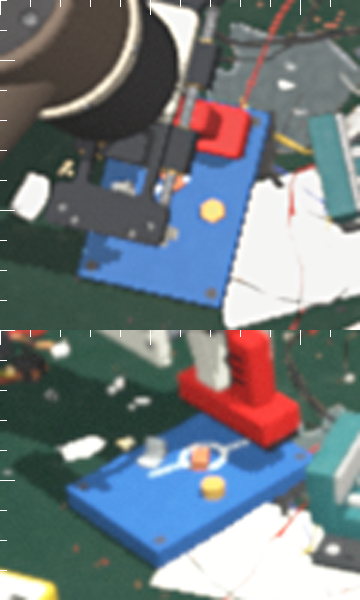

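Emit:
{"method": "drive_tool", "body": {"plan": [[2.4,1.2,8,0,0,0,0],[0,0,8,0,0,0,0],[0,0,2,0,0,0,0],[0,0,0,0,0,0,0],[0,0,0,0,0,0,0]]}}

```text
time: 10.7
position: [0.5204, 0.3224, 0.0843]
eef_rot: [-0.0, -0.614, 0.789, -0.0]
wrist_force: [0.3, -0.0, -2.2]
opening: 0.254
finger_force: 30.0
```

Emit:
{"method": "drive_tool", "body": {"plan": [[0,0,1.5,0,0,0,0],[0,0,0,0,0,0,0],[0,0,0,0,0,0,0],[0,0,0,0,0,0,0],[0,0,0,0,0,0,0]]}}

```text
time: 11.12
position: [0.5206, 0.3226, 0.0831]
eef_rot: [0.0, -0.614, 0.789, 0.0]
wrist_force: [0.4, 0.5, -3.4]
opening: 0.251
finger_force: 30.0
```

```bash
python3 -c "
from lib import *
go(.4038,.3527,.0836,-.248)"
```

```text
t 11.12 pos [0.5206 0.3226 0.0831] yaxis 2.894 tilt [0. 0.] F [ 0.42  0.53 -3.36] grip 30.0 open 0.251
j [ 0.87  0.41 -0.33  0.   -0.83 -1.12] shift mm [ -0.6 120.6  -0.5] wz 0.0
shift after turn [ -0.6 120.6  -0.5]
```

Emit:
{"method": "drive_tool", "body": {"plan": [[0,5,-0.4,0,0,0,0],[0,5,0,0,0,0,0],[0,5,0,0,0,0,0],[0,5,0,0,0,0,0],[0,5,0,0,0,0,0]]}}

```text
time: 11.53
position: [0.4955, 0.3287, 0.0835]
eef_rot: [-0.0, -0.614, 0.789, 0.0]
wrist_force: [-0.4, 0.7, -3.3]
opening: 0.247
finger_force: 30.0
```

Emit:
{"method": "drive_tool", "body": {"plan": [[0,5,0,0,0,0,0],[0,5,0,0,0,0,0],[0,5,0,0,0,0,0],[0,5,0,0,0,0,0],[0,5,0,0,0,0,0]]}}

```text
time: 11.95
position: [0.4716, 0.3349, 0.0835]
eef_rot: [0.0, -0.614, 0.789, -0.0]
wrist_force: [0.2, -1.0, -2.5]
opening: 0.249
finger_force: 30.0
```

Emit:
{"method": "drive_tool", "body": {"plan": [[0,5,0,0,0,0,0],[0,5,0,0,0,0,0],[0,5,0,0,0,0,0],[0,5,0,0,0,0,0],[0,5,0,0,0,0,0]]}}

```text
time: 12.37
position: [0.4473, 0.341, 0.0835]
eef_rot: [0.0, -0.614, 0.789, 0.0]
wrist_force: [0.5, -0.2, -2.5]
opening: 0.248
finger_force: 30.0
```

Emit:
{"method": "drive_tool", "body": {"plan": [[0,5,0,0,0,0,0],[0,5,0,0,0,0,0],[0,5,0,0,0,0,0],[0,5,0,0,0,0,0],[0,5,0,0,0,0,0]]}}

```text
time: 12.78
position: [0.423, 0.3471, 0.0835]
eef_rot: [0.0, -0.614, 0.789, 0.0]
wrist_force: [-0.2, 0.5, -3.0]
opening: 0.248
finger_force: 30.0
```

Emit:
{"method": "drive_tool", "body": {"plan": [[0,5,0,0,0,0,0],[0,5,0,0,0,0,0],[0,5,0,0,0,0,0],[0,5,0,0,0,0,0],[0,0,0,0,0,0,0]]}}

```text
time: 13.2
position: [0.4033, 0.352, 0.0835]
eef_rot: [-0.0, -0.614, 0.789, 0.0]
wrist_force: [-0.1, 0.2, -2.7]
opening: 0.252
finger_force: 30.0
```

```bash
python3 -c "
from lib import *
go(.4038,.3527,.0836,-.248)
t=cams.snapshot('top')['img'][:,:,::-1];s=cams.snapshot('scene')['img'][:,:,::-1]
stack([crop(t,150,200,100,130,3),crop(s,130,220,120,65,3)],'pics/g.png')"
```

```text
t 13.2 pos [0.4033 0.352  0.0835] yaxis 2.894 tilt [-0. -0.] F [-0.07  0.23 -2.74] grip 30.0 open 0.252
j [ 1.08  0.3  -0.5  -0.   -0.77 -1.33] shift mm [-0.8 -0.3 -0.1] wz 0.0
shift after turn [-0.8 -0.3 -0.1]
```

View pics/g.png

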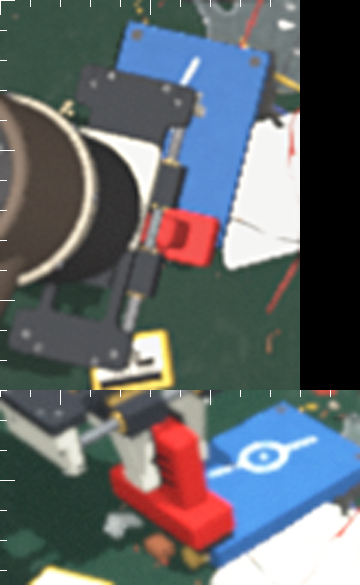

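Emit:
{"method": "drive_tool", "body": {"plan": [[0,0,-20,0,0,0,0],[0,0,-30,0,0,0,0],[0,0,-35,0,0,0,0],[0,0,-35,0,0,0,0],[0,0,-35,0,0,0,0]]}}

```text
time: 13.72
position: [0.4041, 0.3515, 0.2401]
eef_rot: [-0.0, -0.614, 0.789, -0.0]
wrist_force: [0.9, 1.3, -3.3]
opening: 0.253
finger_force: 30.0
```

Emit:
{"method": "drive_tool", "body": {"plan": [[0,0,-30,0,0,0,0],[0,0,-15,0,0,0,0],[0,0,0,0,0,-0.11,0],[0,0,0,0,0,-0.11,0],[0,0,0,0,0,-0.11,0]]}}

```text
time: 14.13
position: [0.4043, 0.3517, 0.2838]
eef_rot: [-0.0, 0.737, -0.676, -0.0]
wrist_force: [0.2, 0.6, -3.5]
opening: 0.248
finger_force: 30.0
```

```bash
cat > chk.py <<'E'
from lib import *
def chk():
  for n in("top","scene"):
    im=cams.snapshot(n)["img"];h=cv2.cvtColor(np.ascontiguousarray(im),cv2.COLOR_RGB2HSV)
    # region around plate
    for nm,lo,hi in(("blue",(100,120,80),(120,255,255)),("copper",(2,90,100),(14,255,255)),("brass",(15,90,120),(30,255,255)),("grey/white",(0,0,130),(180,70,255))):
        m=cv2.inRange(h,lo,hi);x0,y0,x1,y1=(165,200,250,335) if n=="top" else (130,215,265,300)
        k,_,st,ce=cv2.connectedComponentsWithStats(m[y0:y1,x0:x1].copy())
        print(n,nm,[(int(st[i,4]),(ce[i]+[x0,y0]).round(1).tolist(),onz(n,ce[i]+[x0,y0],.005)[:2].round(3).tolist()) for i in range(1,k) if st[i,4]>6])
chk()
E
python3 -c "
from lib import *
go(.4642,-.2304,.285,.08)
import chk"
```

```text
t 14.13 pos [0.4043 0.3517 0.2838] yaxis -3.055 tilt [0.    0.001] F [ 0.16  0.6  -3.51] grip 30.0 open 0.248
j [ 1.08  0.11 -0.24 -0.   -1.22 -0.99] shift mm [585.1  -9.2  -1.6] wz 0.007
shift after turn [585.  -13.2  -1.6]
top blue [(2483, [210.6, 241.4], [0.481, 0.333]), (72, [205.7, 235.7], [0.494, 0.344])]
top copper [(63, [200.0, 283.8], [0.386, 0.356]), (42, [243.8, 295.0], [0.358, 0.258])]
top brass [(22, [245.3, 227.0], [0.512, 0.254]), (37, [213.8, 282.9], [0.387, 0.325]), (207, [195.4, 323.2], [0.299, 0.366])]
top grey/white [(26, [218.5, 206.6], [0.561, 0.315]), (32, [225.9, 202.8], [0.569, 0.298]), (19, [246.2, 201.5], [0.571, 0.252]), (27, [176.6, 211.7], [0.551, 0.411]), (27, [244.8, 207.9], [0.556, 0.255]), (8, [248.1, 216.9], [0.535, 0.248]), (164, [205.7, 235.6], [0.494, 0.344]), (45, [172.0, 229.2], [0.511, 0.421]), (132, [166.2, 252.8], [0.457, 0.434]), (7, [206.0, 235.7], [0.494, 0.344]), (1016, [238.2, 265.1], [0.425, 0.271]), (61, [174.5, 263.1], [0.434, 0.415]), (18, [184.4, 280.1], [0.395, 0.392]), (8, [214.5, 280.2], [0.393, 0.324]), (38, [176.6, 296.8], [0.
[... 394 characters left out ...]
), (7, [233.4, 225.1], [0.582, 0.363]), (50, [194.6, 274.3], [0.392, 0.33]), (334, [151.4, 292.4], [0.304, 0.372])]
scene grey/white [(10, [132.1, 216.8], [0.494, 0.61]), (19, [188.4, 218.1], [0.555, 0.48]), (15, [196.5, 223.4], [0.546, 0.447]), (14, [262.0, 226.5], [0.609, 0.298]), (101, [251.6, 234.2], [0.571, 0.303]), (91, [176.9, 238.9], [0.474, 0.448]), (19, [191.4, 237.2], [0.495, 0.422]), (107, [217.5, 241.8], [0.509, 0.356]), (53, [262.7, 250.5], [0.53, 0.246]), (1495, [236.5, 278.0], [0.424, 0.243]), (79, [169.8, 263.9], [0.394, 0.4]), (9, [197.3, 272.3], [0.4, 0.329]), (20, [260.5, 272.5], [0.463, 0.209]), (215, [151.9, 286.3], [0.319, 0.384]), (75, [233.1, 297.6], [0.371, 0.215])]
```

```bash
python3 -c "
from lib import *
print(tri((194.6,274.3),(213.8,282.9)),tri((182.9,271.8),(200,283.8)),tri((169.8,263.9),(184.4,280.1)))
for z in(0,.02):
  for v in(.055,-.055):
    p=R.from_euler('z',-.248).apply([-.075,v,z])+[.4726,.3353,0];print(z,v,proj('top',p),proj('scene',p))
t=cams.snapshot('top')['img'][:,:,::-1];s=cams.snapshot('scene')['img'][:,:,::-1]
stack([crop(t,165,262,75,36,8),crop(s,155,245,75,40,8)],'pics/h.png')"
```

```text
[0.3865 0.3242 0.0112] [0.3855 0.3562 0.0063] [0.3922 0.3933 0.0092]
0 0.055 [[178.2886 272.0955]] [[173.63  259.979]]
0 -0.055 [[225.3524 282.904 ]] [[204.2668 281.8325]]
0.02 0.055 [[175.9158 271.545 ]] [[172.1178 252.8706]]
0.02 -0.055 [[223.6968 282.5154]] [[202.988  274.5583]]
```

View pics/h.png

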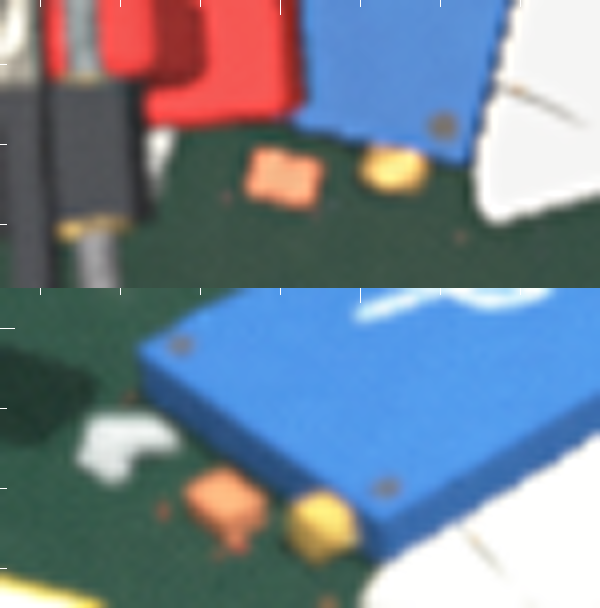

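Emit:
{"method": "drive_tool", "body": {"plan": [[29.2,-3,0,0,0,0.007,0],[29.2,-3,0,0,0,0,0],[29.2,-3,0,0,0,0,0],[29.2,-3,0,0,0,0,0],[29.2,-3,0,0,0,0,0]]}}

```text
time: 14.75
position: [0.4302, 0.2062, 0.2834]
eef_rot: [0.0, 0.732, -0.681, 0.0]
wrist_force: [0.8, -0.7, -2.1]
opening: 0.25
finger_force: 30.0
```

Emit:
{"method": "drive_tool", "body": {"plan": [[29.2,-3,0,0,0,0,0],[29.2,-3,0,0,0,0,0],[29.2,-3,0,0,0,0,0],[29.2,-3,0,0,0,0,0],[29.2,-3,0,0,0,0,0]]}}

```text
time: 15.17
position: [0.4561, 0.0615, 0.2836]
eef_rot: [-0.0, 0.732, -0.681, 0.0]
wrist_force: [1.1, 0.0, -2.4]
opening: 0.247
finger_force: 30.0
```

Emit:
{"method": "drive_tool", "body": {"plan": [[29.2,2,0,0,0,0,0],[29.2,2,0,0,0,0,0],[29.2,2,0,0,0,0,0],[29.2,2,0,0,0,0,0],[29.2,2,0,0,0,0,0]]}}

```text
time: 15.58
position: [0.4568, -0.0848, 0.2836]
eef_rot: [-0.0, 0.732, -0.681, 0.0]
wrist_force: [1.4, 0.4, -2.5]
opening: 0.25
finger_force: 30.0
```

Emit:
{"method": "drive_tool", "body": {"plan": [[29.2,2,0,0,0,0,0],[29.2,2,0,0,0,0,0],[29.2,2,0,0,0,0,0],[29.2,2,0,0,0,0,0],[29.2,2,0,0,0,0,0]]}}

```text
time: 16.0
position: [0.4578, -0.2312, 0.2835]
eef_rot: [-0.0, 0.732, -0.681, 0.0]
wrist_force: [0.7, -0.2, -2.2]
opening: 0.252
finger_force: 30.0
```

Emit:
{"method": "drive_tool", "body": {"plan": [[0,0,0,0,0,0,0],[0,0,30,0,0,0,0],[0,0,30,0,0,0,0],[0,0,20,0,0,0,0],[0,0,0,0,0,0,0]]}}

```text
time: 16.42
position: [0.4553, -0.229, 0.1991]
eef_rot: [0.002, 0.732, -0.682, -0.003]
wrist_force: [-1.2, 0.5, -3.2]
opening: 0.252
finger_force: 30.0
```

```bash
python3 -c "
from lib import *
go(.4642,-.2304,.0635,.08)"
```

```text
t 16.42 pos [ 0.4553 -0.229   0.1991] yaxis -3.071 tilt [-0.008  0.002] F [-1.18  0.53 -3.17] grip 30.0 open 0.252
j [-0.08  0.13 -0.41 -0.   -1.03  0.15] shift mm [  2.4  -9.8 135.5] wz -0.009
shift after turn [  2.5  -9.8 135.5]
```

Emit:
{"method": "drive_tool", "body": {"plan": [[0,-7,25,0,0,0,0],[0,0,30,0,0,0,0],[0,0,30,0,0,0,0],[0,0,15,0,0,0,0],[0,0,0,0,0,0,0]]}}

```text
time: 16.83
position: [0.4637, -0.2288, 0.1013]
eef_rot: [0.001, 0.732, -0.681, -0.002]
wrist_force: [-0.1, 0.4, -3.0]
opening: 0.252
finger_force: 30.0
```

Emit:
{"method": "drive_tool", "body": {"plan": [[0,0,10,0,0,0,0],[0,0,10,0,0,0,0],[0,0,5,0,0,0,0],[0,0,0,0,0,0,0],[0,0,0,0,0,0,0]]}}

```text
time: 17.25
position: [0.4653, -0.2292, 0.0788]
eef_rot: [-0.0, 0.733, -0.68, 0.0]
wrist_force: [0.4, 0.1, -3.3]
opening: 0.249
finger_force: 30.0
```

```bash
python3 -c "
from lib import *
go(.4642,-.2304,.0632,.08)"
```

```text
t 17.25 pos [ 0.4653 -0.2292  0.0788] yaxis -3.067 tilt [ 0. -0.] F [ 0.39  0.09 -3.32] grip 30.0 open 0.249
j [-0.08  0.28 -0.54  0.   -0.74  0.15] shift mm [ 1.1  1.2 15.6] wz -0.005
shift after turn [ 1.1  1.2 15.6]
```

Emit:
{"method": "drive_tool", "body": {"plan": [[0,0,5,0,0,0,0],[0,0,5,0,0,0,0],[0,0,3,0,0,0,0],[0,0,1.5,0,0,0,0],[0,0,0,0,0,0,0]]}}

```text
time: 17.67
position: [0.4647, -0.2291, 0.0635]
eef_rot: [0.0, 0.733, -0.68, -0.0]
wrist_force: [-0.1, 0.8, -2.7]
opening: 0.247
finger_force: 30.0
```

Emit:
{"method": "drive_tool", "body": {"plan": [[0,0,0,0,0,0,0],[0,0,0.5,0,0,0,0],[0,0,0.5,0,0,0,0],[0,0,0,0,0,0,0],[0,0,0,0,0,0,0]]}}

```text
time: 18.08
position: [0.4653, -0.2292, 0.0632]
eef_rot: [-0.0, 0.733, -0.68, 0.0]
wrist_force: [0.2, -0.7, -2.1]
opening: 0.255
finger_force: 30.0
```

Emit:
{"method": "drive_tool", "body": {"plan": [[0,0,0.5,0,0,0,0],[0,0,0,0,0,0,0],[0,0,0,0,0,0,0.5],[0,0,0,0,0,0,0.5],[0,0,0,0,0,0,0.5]]}}

```text
time: 18.5
position: [0.4653, -0.2292, 0.0626]
eef_rot: [-0.0, 0.733, -0.68, 0.0]
wrist_force: [0.4, -0.2, 0.5]
opening: 0.419
finger_force: 0.0
```

Emit:
{"method": "drive_tool", "body": {"plan": [[0,0,0,0,0,0,0.5],[0,0,0,0,0,0,0.5],[0,0,-10,0,0,0,0.5],[0,0,-20,0,0,0,0.5],[0,0,-20,0,0,0,0.5]]}}

```text
time: 18.92
position: [0.4645, -0.2291, 0.1131]
eef_rot: [0.001, 0.733, -0.68, -0.001]
wrist_force: [0.4, 0.1, -0.3]
opening: 0.5
finger_force: 0.0
```

Emit:
{"method": "drive_tool", "body": {"plan": [[0,0,-35,0,0,0,0.5],[0,0,-35,0,0,0,0.5],[0,0,-35,0,0,0,0.5],[0,0,-35,0,0,0,0.5],[0,0,-25,0,0,0,0.5]]}}

```text
time: 19.33
position: [0.4654, -0.2295, 0.2819]
eef_rot: [-0.001, 0.733, -0.68, 0.002]
wrist_force: [-0.1, 0.6, 1.3]
opening: 0.501
finger_force: 0.0
```

Emit:
{"method": "drive_tool", "body": {"plan": [[0,0,0,0,0,-0.11,0.5],[0,0,0,0,0,-0.11,0.5],[0,0,0,0,0,-0.11,0.5],[0,0,0,0,0,-0.11,0.5],[0,0,0,0,0,-0.11,0.5]]}}

```text
time: 19.75
position: [0.4648, -0.2291, 0.2784]
eef_rot: [-0.0, 0.891, -0.453, 0.0]
wrist_force: [0.1, -0.1, -0.1]
opening: 0.499
finger_force: 0.0
```

Emit:
{"method": "drive_tool", "body": {"plan": [[0,0,0,0,0,-0.11,0.5],[0,0,0,0,0,-0.11,0.5],[0,0,0,0,0,-0.11,0.5],[0,0,0,0,0,-0.11,0.5],[0,0,0,0,0,-0.11,0.5]]}}

```text
time: 20.17
position: [0.4648, -0.2291, 0.2783]
eef_rot: [-0.0, 0.981, -0.194, 0.0]
wrist_force: [-0.3, 0.3, 0.1]
opening: 0.503
finger_force: 0.0
```

Emit:
{"method": "drive_tool", "body": {"plan": [[0,0,0,0,0,-0.11,0.5],[0,0,0,0,0,-0.11,0.5],[0,0,0,0,0,-0.11,0.5],[0,0,0,0,0,-0.11,0.5],[0,0,0,0,0,0,0.5]]}}

```text
time: 20.58
position: [0.4648, -0.2291, 0.2782]
eef_rot: [0.0, 1.0, 0.025, 0.0]
wrist_force: [-0.3, -0.7, 1.1]
opening: 0.5
finger_force: 0.0
```

```bash
python3 -c "
from lib import *
go(.4222,-.1085,.2,np.pi/2+.085)
im=cams.snapshot('top')['img'];h=cv2.cvtColor(np.ascontiguousarray(im),cv2.COLOR_RGB2HSV)
for im in(h,cv2.cvtColor(cv2.imread('pics/top0.png'),cv2.COLOR_BGR2HSV)):
  m=cv2.inRange(im,(5,150,200),(20,255,255))[238:275,405:430]
  k,l,st,ce=cv2.connectedComponentsWithStats(m.copy());i=1+np.argmax(st[1:,4]) if k>1 else 0
  if i:
    print(st[i],cv2.minAreaRect(np.argwhere(l==i)[:,::-1].astype(np.float32)+np.float32([405,238])))
"
```

```text
t 20.58 pos [ 0.4648 -0.2291  0.2782] yaxis -1.522 tilt [ 0. -0.] F [-0.33 -0.71  1.06] grip 0.0 open 0.5
j [-0.08  0.08 -0.28  0.   -1.21  1.7 ] shift mm [ -36.7 -122.6   78.2] wz -0.036
shift after turn [ -32.3 -123.8   78.2]
[  4  10  13  17 112] ((414.9105224609375, 256.07861328125), (17.04911994934082, 10.24268627166748), 82.40535736083984)
```

Emit:
{"method": "drive_tool", "body": {"plan": [[0,0,0,0,0,-0.036,0.5],[-8,-31,0,0,0,0,0.5],[-8,-31,0,0,0,0,0.5],[-8,-31,0,0,0,0,0.5],[-8,-31,0,0,0,0,0.5]]}}

```text
time: 21.05
position: [0.4224, -0.1073, 0.2777]
eef_rot: [0.0, 0.999, 0.037, 0.0]
wrist_force: [1.2, 0.4, 0.5]
opening: 0.5
finger_force: 0.0
```

Emit:
{"method": "drive_tool", "body": {"plan": [[0,0,0,0,0,0,0.5],[0,0,30,0,0,0,0.5],[0,0,30,0,0,0,0.5],[0,0,0,0,0,0,0.5],[0,0,0,0,0,0,0.5]]}}

```text
time: 21.47
position: [0.4225, -0.1084, 0.2174]
eef_rot: [0.0, 0.999, 0.039, -0.001]
wrist_force: [-0.5, 0.1, 1.3]
opening: 0.502
finger_force: 0.0
```

```bash
python3 -c "
from lib import *
go(.4223,-.1085,.128,np.pi/2+.085)"
```

```text
t 21.47 pos [ 0.4225 -0.1084  0.2174] yaxis -1.493 tilt [-0.003 -0.001] F [-0.45  0.09  1.27] grip 0.0 open 0.502
j [ 0.2  -0.02 -0.53  0.   -1.06  1.44] shift mm [ 0.  -0.  89.4] wz -0.007
shift after turn [ 0.  -0.  89.4]
```

Emit:
{"method": "drive_tool", "body": {"plan": [[0,0,10,0,0,-0.007,0.5],[0,0,12,0,0,0,0.5],[0,0,12,0,0,0,0.5],[0,0,12,0,0,0,0.5],[0,0,0,0,0,0,0.5]]}}

```text
time: 21.88
position: [0.4233, -0.1084, 0.1716]
eef_rot: [0.0, 0.999, 0.043, -0.0]
wrist_force: [-0.1, -0.2, -0.0]
opening: 0.498
finger_force: 0.0
```

Emit:
{"method": "drive_tool", "body": {"plan": [[0,0,12,0,0,0,0.5],[0,0,12,0,0,0,0.5],[0,0,12,0,0,0,0.5],[0,0,7,0,0,0,0.5],[0,0,0,0,0,0,0.5]]}}

```text
time: 22.3
position: [0.4234, -0.1083, 0.1287]
eef_rot: [0.0, 0.999, 0.043, -0.0]
wrist_force: [-0.3, -0.2, -0.0]
opening: 0.5
finger_force: 0.0
```

```bash
python3 -c "
from lib import *
go(.4223,-.1085,.128,np.pi/2+.085)"
```

```text
t 22.3 pos [ 0.4234 -0.1083  0.1287] yaxis -1.485 tilt [-0.001 -0.   ] F [-0.26 -0.2  -0.  ] grip 0.0 open 0.5
j [ 0.2   0.09 -0.66  0.   -0.83  1.45] shift mm [-1.1  0.1  0.7] wz 0.001
shift after turn [-1.1  0.1  0.7]
```

Close on the gauge, then lift.

Emit:
{"method": "drive_tool", "body": {"plan": [[-1,0,0.7,0,0,0,0.5],[0,0,0,0,0,0,0],[0,0,0,0,0,0,0],[0,0,0,0,0,0,0],[0,0,0,0,0,0,0]]}}

```text
time: 22.72
position: [0.4225, -0.1081, 0.1282]
eef_rot: [-0.0, 0.999, 0.044, 0.0]
wrist_force: [0.3, -0.6, -1.7]
opening: 0.275
finger_force: 30.0
```

Emit:
{"method": "drive_tool", "body": {"plan": [[0,0,0,0,0,0,0],[0,0,0,0,0,0,0],[0,0,0,0,0,0,0],[0,0,0,0,0,0,0],[0,0,0,0,0,0,0]]}}

```text
time: 23.13
position: [0.4225, -0.1081, 0.1281]
eef_rot: [0.0, 0.999, 0.044, 0.0]
wrist_force: [-1.6, 1.3, 6.3]
opening: 0.269
finger_force: 30.0
```

```bash
python3 -c "
from lib import *
go(.4223,-.1085,.128,np.pi/2+.085)"
```

```text
t 23.13 pos [ 0.4225 -0.1081  0.1281] yaxis -1.483 tilt [0.001 0.   ] F [-1.56  1.26  6.34] grip 30.0 open 0.269
j [ 0.2   0.08 -0.66  0.   -0.83  1.45] shift mm [-0.2  0.4  0.1] wz 0.002
shift after turn [-0.2  0.4  0.1]
```

Emit:
{"method": "drive_tool", "body": {"plan": [[0,0,-10,0,0,0,0],[0,0,-15,0,0,0,0],[0,0,-20,0,0,0,0],[0,0,-20,0,0,0,0],[0,0,-25,0,0,0,0]]}}

```text
time: 23.55
position: [0.4211, -0.1082, 0.2174]
eef_rot: [-0.0, 0.999, 0.043, -0.001]
wrist_force: [-0.3, 0.5, -2.3]
opening: 0.273
finger_force: 30.0
```

Emit:
{"method": "drive_tool", "body": {"plan": [[0,0,-25,0,0,0,0],[0,0,-25,0,0,0,0],[0,0,-10,0,0,0,0],[0,0,0,0,0,0,0],[0,0,0,0,0,0,0]]}}

```text
time: 23.97
position: [0.4218, -0.108, 0.2769]
eef_rot: [-0.0, 0.999, 0.043, -0.0]
wrist_force: [0.1, 0.0, -2.4]
opening: 0.272
finger_force: 30.0
```

```bash
python3 -c "
from lib import *
go(.4915,.3392,.278,np.pi/2-.518)"
```

```text
t 23.97 pos [ 0.4218 -0.108   0.2769] yaxis -1.484 tilt [-0.     0.001] F [ 0.06  0.03 -2.37] grip 30.0 open 0.272
j [ 0.2  -0.07 -0.44 -0.   -1.21  1.45] shift mm [ 108.2 -439.5   -0.9] wz 0.605
shift after turn [-160.9 -423.1   -0.9]
```

Emit:
{"method": "drive_tool", "body": {"plan": [[7.2,-29.3,0,0,0,0,0],[7.2,-29.3,0,0,0,0,0],[7.2,-29.3,0,0,0,0,0],[7.2,-29.3,0,0,0,0,0],[7.2,-29.3,0,0,0,0,0]]}}

```text
time: 24.38
position: [0.4443, 0.0419, 0.2756]
eef_rot: [0.0, 0.999, 0.043, -0.002]
wrist_force: [0.5, -1.0, -1.5]
opening: 0.272
finger_force: 30.0
```

Emit:
{"method": "drive_tool", "body": {"plan": [[7.2,-29.3,0,0,0,0,0],[7.2,-29.3,0,0,0,0,0],[7.2,-29.3,0,0,0,0,0],[7.2,-29.3,0,0,0,0,0],[7.2,-29.3,0,0,0,0,0]]}}

```text
time: 24.8
position: [0.4675, 0.191, 0.2753]
eef_rot: [0.001, 0.999, 0.044, -0.002]
wrist_force: [0.5, -1.1, -1.1]
opening: 0.271
finger_force: 30.0
```

Emit:
{"method": "drive_tool", "body": {"plan": [[7.2,-29.3,0,0,0,0,0],[7.2,-29.3,0,0,0,0,0],[7.2,-29.3,0,0,0,0,0],[7.2,-29.3,0,0,0,0,0],[7.2,-29.3,0,0,0,0,0]]}}

```text
time: 25.22
position: [0.4908, 0.34, 0.2748]
eef_rot: [0.001, 0.999, 0.044, -0.002]
wrist_force: [0.6, -0.5, -1.4]
opening: 0.274
finger_force: 30.0
```

Emit:
{"method": "drive_tool", "body": {"plan": [[0,0,0,0,0,0.1,0],[0,0,0,0,0,0.1,0],[0,0,0,0,0,0.1,0],[0,0,0,0,0,0.1,0],[0,0,0,0,0,0.1,0]]}}

```text
time: 25.63
position: [0.4907, 0.3386, 0.2746]
eef_rot: [0.002, 0.978, -0.207, -0.001]
wrist_force: [-0.6, 0.9, -1.9]
opening: 0.271
finger_force: 30.0
```

Emit:
{"method": "drive_tool", "body": {"plan": [[0,0,0,0,0,0.1,0],[0,0,0,0,0,0.005,0],[0,0,30,0,0,0,0],[0,0,30,0,0,0,0],[0,0,20,0,0,0,0]]}}

```text
time: 26.05
position: [0.4901, 0.3378, 0.1936]
eef_rot: [0.002, 0.967, -0.255, -0.001]
wrist_force: [-0.9, -0.3, -2.4]
opening: 0.275
finger_force: 30.0
```

Emit:
{"method": "drive_tool", "body": {"plan": [[0,0,15,0,0,0,0],[0,0,10,0,0,0,0],[0,0,0,0,0,0,0],[0,0,0,0,0,0,0],[0,0,0,0,0,0,0]]}}

```text
time: 26.47
position: [0.492, 0.3395, 0.1735]
eef_rot: [-0.0, 0.967, -0.255, 0.0]
wrist_force: [0.2, 0.7, -0.5]
opening: 0.274
finger_force: 30.0
```

```bash
python3 -c "
from lib import *
go(.4915,.3392,.1331,np.pi/2-.518)
for n in('top','scene'):
  im=cams.snapshot(n)['img'];cv2.imwrite(f'pics/{n}9.png',im[:,:,::-1]);h=cv2.cvtColor(np.ascontiguousarray(im),cv2.COLOR_RGB2HSV)
  x0,y0,x1,y1=(150,190,260,290) if n=='top' else (170,150,270,280)
  m=cv2.inRange(h,(5,150,180),(20,255,255))[y0:y1,x0:x1]
  k,l,st,ce=cv2.connectedComponentsWithStats(m.copy());i=1+np.argmax(st[1:,4])
  print(n,st[i],cv2.minAreaRect(np.argwhere(l==i)[:,::-1].astype(np.float32)+np.float32([x0,y0])))
"
```

```text
t 26.47 pos [0.492  0.3395 0.1735] yaxis -2.087 tilt [0.001 0.001] F [ 0.21  0.72 -0.51] grip 30.0 open 0.274
j [ 0.93  0.29 -0.27  0.   -1.01  0.12] shift mm [-0.3  0.5 40.4] wz 0.001
shift after turn [-0.3  0.5 40.4]Traceback (most recent call last):
  File "<string>", line 8, in <module>
    k,l,st,ce=cv2.connectedComponentsWithStats(m.copy());i=1+np.argmax(st[1:,4])
                                                             ~~~~~~~~~^^^^^^^^^^
    return _wrapfunc(a, 'argmax', axis=axis, out=out, **kwds)
    return bound(*args, **kwds)
ValueError: attempt to get argmax of an empty sequence
```

Emit:
{"method": "drive_tool", "body": {"plan": [[0,0.5,12,0,0,0,0],[0,0,12,0,0,0,0],[0,0,8,0,0,0,0],[0,0,4,0,0,0,0],[0,0,0,0,0,0,0]]}}

```text
time: 26.93
position: [0.4912, 0.3384, 0.1364]
eef_rot: [0.0, 0.967, -0.256, -0.0]
wrist_force: [0.7, 0.3, -1.7]
opening: 0.275
finger_force: 30.0
```

Emit:
{"method": "drive_tool", "body": {"plan": [[0,0,0,0,0,0,0],[0,0,0,0,0,0,0],[0,0,0,0,0,0,0],[0,0,0,0,0,0,0],[0,0,0,0,0,0,0]]}}

```text
time: 27.35
position: [0.4914, 0.3388, 0.1371]
eef_rot: [-0.0, 0.967, -0.256, 0.0]
wrist_force: [-0.1, -0.3, -1.0]
opening: 0.274
finger_force: 30.0
```

```bash
python3 -c "
from lib import *
print(tri((217.5,241.8),(205.7,235.6)),onz('top',(205.7,235.6),.02),onz('scene',(217.5,241.8),.02))
go(.4915,.3392,.1271,np.pi/2-.518)
im=cams.snapshot('scene')['img'];h=cv2.cvtColor(np.ascontiguousarray(im),cv2.COLOR_RGB2HSV)
x0,y0,x1,y1=170,150,270,280
for nm,lo,hi in(('orange',(5,150,150),(20,255,255)),('brass',(20,90,100),(30,255,255)),('black',(0,0,0),(180,255,50)),('white',(0,0,170),(180,70,255))):
  m=cv2.inRange(h,lo,hi)[y0:y1,x0:x1];k,l,st,ce=cv2.connectedComponentsWithStats(m.copy())
  print(nm,[(st[i]+[x0,y0,0,0,0]).tolist() for i in range(1,k) if st[i,4]>8])
p=readout.sense()['position'];b=p-[0,0,.1131]
print('expect tip',proj('scene',b),'flange',proj('scene',b+[0,0,.0475]),'ring',proj('scene',[.4915,.3392,.02]),[proj('scene',b+[.022*np.cos(a),.022*np.sin(a),.0475])[0].round(1).tolist() for a in np.arange(0,6.2,.785)])
print('body corners z50',[proj('scene',R.from_euler('z',-.518).apply([sx*.018,sy*.012,z])+b)[0].round(1).tolist() for z in(.05,.145) for sx in(1,-1) for sy in(1,-1)])
"
```

```text
[0.4921 0.341  0.0214] [0.4924 0.3411 0.02  ] [0.4935 0.3424 0.02  ]
t 27.35 pos [0.4914 0.3388 0.1371] yaxis -2.089 tilt [0. 0.] F [-0.14 -0.34 -0.96] grip 30.0 open 0.274
j [ 0.93  0.33 -0.31  0.   -0.93  0.12] shift mm [-0.2 -0.4 10. ] wz 0.0
shift after turn [-0.2 -0.4 10. ]
orange [[205, 204, 21, 20, 216]]
brass [[208, 169, 17, 5, 42], [189, 171, 8, 8, 25], [201, 185, 3, 7, 18], [232, 224, 4, 3, 9], [191, 271, 8, 8, 52]]
black [[201, 150, 15, 15, 172], [223, 150, 35, 27, 619], [170, 158, 32, 40, 438], [208, 224, 14, 5, 37]]
white [[187, 150, 15, 18, 145], [216, 150, 12, 13, 106], [170, 152, 19, 16, 87], [254, 176, 4, 4, 9], [207, 181, 39, 32, 554], [182, 182, 6, 8, 29], [170, 204, 3, 5, 13], [187, 216, 4, 5, 11], [208, 231, 27, 16, 153], [170, 235, 15, 9, 77], [261, 234, 9, 25, 127], [190, 236, 4, 3, 10], [203, 258, 58, 22, 747], [170, 261, 7, 8, 29], [259, 271, 4, 4, 13]]
expect tip [[218.0811 241.355 ]] flange [[215.6047 223.9297]] ring [[218.1308 242.6609]] [[221.6, 218.9], [214.2, 218.6], [207.6, 221.3], [205.6, 225.6], [209.5, 229.1], [217.0, 229.5], [223.7, 226.6], [225.6, 222.2]]
body corners z50 [[220.8, 217.9], [225.3, 223.1], [205.7, 222.9], [210.0, 228.2], [215.9, 180.6], [220.5, 185.4], [200.0, 185.3], [204.4, 190.3]]
```

Emit:
{"method": "drive_tool", "body": {"plan": [[0,-1,1,0,0,0,0],[0,0,1.5,0,0,0,0],[0,0,1.5,0,0,0,0],[0,0,0,0,0,0,0],[0,0,0,0,0,0,0]]}}

```text
time: 27.82
position: [0.4918, 0.3396, 0.1328]
eef_rot: [-0.0, 0.967, -0.256, 0.0]
wrist_force: [-0.7, -0.1, -0.8]
opening: 0.273
finger_force: 30.0
```

Emit:
{"method": "drive_tool", "body": {"plan": [[0,0,1,0,0,0,0],[0,0,1,0,0,0,0],[0,0,1,0,0,0,0],[0,0,0,0,0,0,0],[0,0,0,0,0,0,0]]}}

```text
time: 28.23
position: [0.4919, 0.3396, 0.1299]
eef_rot: [-0.0, 0.967, -0.256, 0.0]
wrist_force: [0.2, 0.4, 0.9]
opening: 0.272
finger_force: 30.0
```

Emit:
{"method": "drive_tool", "body": {"plan": [[0,0,0,0,0,0,0],[0,0,0,0,0,0,0],[0,0,0,0,0,0,0],[0,0,0,0,0,0,0],[0,0,0,0,0,0,0]]}}

```text
time: 28.65
position: [0.4919, 0.3396, 0.1299]
eef_rot: [-0.0, 0.967, -0.256, 0.0]
wrist_force: [-0.2, 0.7, 1.2]
opening: 0.272
finger_force: 30.0
```

Emit:
{"method": "drive_tool", "body": {"plan": [[0,0,0,0,0,0,0],[0,0,0,0,0,0,0],[0,0,0,0,0,0,0],[0,0,0,0,0,0,0],[0,0,0,0,0,0,0]]}}

```text
time: 29.07
position: [0.4919, 0.3396, 0.1298]
eef_rot: [-0.0, 0.967, -0.256, 0.0]
wrist_force: [-0.2, 0.3, 1.4]
opening: 0.273
finger_force: 30.0
```

Emit:
{"method": "drive_tool", "body": {"plan": [[0,0,1,0,0,0,0],[0,0,1,0,0,0,0],[0,0,0.9,0,0,0,0],[0,0,0,0,0,0,0],[0,0,0,0,0,0,0]]}}

```text
time: 29.48
position: [0.4919, 0.3396, 0.1269]
eef_rot: [-0.0, 0.967, -0.256, 0.0]
wrist_force: [-0.8, -0.1, 3.8]
opening: 0.273
finger_force: 30.0
```

Emit:
{"method": "drive_tool", "body": {"plan": [[0,0,0,0,0,0,0],[0,0,0,0,0,0,0],[0,0,0,0,0,0,0],[0,0,0,0,0,0,0],[0,0,0,0,0,0,0]]}}

```text
time: 29.9
position: [0.4919, 0.3396, 0.1269]
eef_rot: [-0.0, 0.967, -0.256, 0.0]
wrist_force: [-0.3, 1.3, 3.2]
opening: 0.275
finger_force: 30.0
```

Emit:
{"method": "drive_tool", "body": {"plan": [[0,0,0,0,0,0,0],[0,0,0,0,0,0,0],[0,0,0,0,0,0,0],[0,0,0,0,0,0,0],[0,0,0,0,0,0,0]]}}

```text
time: 30.32
position: [0.4919, 0.3395, 0.1269]
eef_rot: [-0.0, 0.967, -0.256, 0.0]
wrist_force: [0.7, 0.9, 3.0]
opening: 0.277
finger_force: 30.0
```

```bash
python3 -c "
from lib import *
f=[]
for i in range(12):
  cams.snapshot('scene');f.append(readout.sense()['wrist_force'][2])
print(np.mean(f),np.std(f))
go(.492,.340,.1271,np.pi/2-.518)
o=cams.snapshot('top')['img'];cv2.imwrite('pics/z.png',o[:,:,::-1])
h=cv2.cvtColor(np.ascontiguousarray(o),cv2.COLOR_RGB2HSV);a=cv2.cvtColor(cv2.imread('pics/top0.png'),cv2.COLOR_BGR2HSV)
for nm,lo,hi,(x0,y0,x1,y1) in(('jar',(60,120,80),(85,255,255),(215,125,255,165)),('fuse',(18,120,120),(32,255,255),(175,300,215,340)),('scraper',(172,120,100),(180,255,255),(430,220,500,260))):
  for q in(a,h):
    m=cv2.moments(cv2.inRange(q,lo,hi)[y0:y1,x0:x1],True);print(nm,m['m00'],(x0+m['m10']/max(m['m00'],1),y0+m['m01']/max(m['m00'],1)))
"
```

```text
3.138623955436678 0.48320192338558365
t 30.92 pos [0.4918 0.3395 0.1269] yaxis -2.089 tilt [0. 0.] F [0.03 1.51 3.08] grip 30.0 open 0.277
j [ 0.93  0.34 -0.32  0.   -0.91  0.12] shift mm [-0.1 -0.5 -0.2] wz 0.0
shift after turn [-0.1 -0.5 -0.2]
jar 299.0 (231.94648829431438, 144.9866220735786)
jar 293.0 (232.06484641638224, 144.77815699658703)
fuse 200.0 (194.02, 322.855)
fuse 199.0 (193.88442211055275, 322.81909547738695)
scraper 5.0 (442.0, 247.2)
scraper 6.0 (441.3333333333333, 249.83333333333334)
```

```bash
python3 -c "
from lib import *
from station import order
for n,(x0,y0,x1,y1) in(('top',(436,225,500,262)),('scene',(430,295,505,360))):
  for im in(cv2.imread(f'pics/{n}0.png'),cams.snapshot(n)['img'][:,:,::-1]):
    q=cv2.cvtColor(np.ascontiguousarray(im),cv2.COLOR_BGR2HSV);b=cv2.inRange(q,(0,150,80),(6,255,255))[y0:y1,x0:x1];m=cv2.moments(b,True);print(n,m['m00'],x0+m['m10']/m['m00'],y0+m['m01']/m['m00'])
print(order.hand_in())"
```

```text
top 775.0 462.5483870967742 241.40645161290323
top 774.0 462.18346253229976 241.93023255813955
scene 2196.0 464.78005464480873 328.1502732240437
scene 2200.0 464.2377272727273 328.37227272727273
the job is handed in; nothing more can be done
None
```

I handed in the job at about 31 s. The three offcuts are off the plate on the bench, with the brass one resting against the plate's side. The scraper stands upright at its old spot. The gauge is held pressed inside the ring, about 6 mm in at about 4.7 N and in line with the mark, and the jar and fuse box have not moved.

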